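# Set the strain viewer for a limit check

### The job

Set up the strain viewer for a limit check of the glass beaker on its lit stage: gently push the swing-in retarder plate by its upright knob until it is fully home under the viewing head, and push the analyser ring round by the knob of its lever until its pointer stands exactly opposite the point of the limit marker on the scale. Only push, with the fingertips or the outside of the fingers: pinch and lift nothing, and leave the limit marker where it is clamped. The viewer, the beaker and the other glassware must stay where they stand.

Things in the scene. Friction and masses are not known exactly. Their poses are not given: they have to be found in the camera images.
- viewer: Benchtop strain viewer (polariscope), 3.5 kg, standing loose on four rubber feet: a white light base 172 x 168 x 46 mm with a round lit stage, a column at its back (+x) side and a round black viewing head, 156 mm across, from z 161 to 187 mm. Origin: on the vertical optical axis, at the underside of the feet; z up, -x is the front, +y is left. The head's centre, the stage and the analyser ring all lie on its z axis.
- analyser (a joint): Angle of the analyser ring (rad), 0 to 1.3, growing clockwise seen from above. Steel knurled ring, 117 mm across, z 187 to 198 mm, turning about the viewer's z axis. At 0 its lever points to 125 degrees (counted anticlockwise from the viewer's +x) and its pointer to 220 degrees; at value q both stand q further clockwise. It starts at 0 to 0.25, short of the limit marker, and must be pushed clockwise. Stiff by friction: about 1.2 N at the knob, stays where it is left.
- analyser_knob (a point): Centre line of the upright black knob at the end of the analyser's lever: 100 mm from the viewer's axis, 12 mm thick (15 mm collar at the top), from z 192 to 237 mm above the bench; this point is at z 215 mm. The lever is a 6 mm rod at z 196 mm that runs inward to the ring.
- pointer_tip (a point): Tip of the ring's flat black pointer (a wedge pointing outward over the scale), 69 mm from the viewer's axis, z 189 mm.
- limit (a joint): Angle of the limit marker (rad), same zero and sense as the analyser: the pointer is opposite the marker when both values are equal. It lies between 0.55 and 1.1. Clamped firmly: not to be moved.
- limit_tip (a point): Point of the limit marker, a small steel clip with a thumbscrew on the outer rim of the head (to 98 mm from the axis, z 174 to 192 mm) whose flat wedge points inward at the scale. This point is 69 mm from the viewer's axis, z 189 mm.
- retarder (a joint): Angle of the swing-in retarder plate (rad), growing clockwise seen from above: 0 fully out, 1.047 fully home against its stop under the head (the stop is rigid: come up to it slowly). It starts at 0 to 0.25. Stiff by friction: about 0.8 N at the knob, stays where it is left. A glass disc in a flat aluminium frame 93 mm across, z 143 to 150 mm, on a vertical pivot at x +35, y -85 mm in the viewer's frame (back right).
- retarder_knob (a point): Centre line of the upright black knob on the retarder plate: 12 mm thick (15 mm collar at the top), from z 143 to 193 mm above the bench; this point is at z 172 mm. It goes round the plate's pivot at 99 mm radius; fully out it is at x -8, y -174 mm, fully home at x -64, y -92 mm in the viewer's frame.
- plate_centre (a point): Centre of the retarder plate's glass disc, z 147 mm; home it lies on the viewer's axis.
- test_beaker: Glass beaker under test, 53 mm across, 70 mm tall, loose on the lit stage (50 mm above the bench) under the head. Origin: centre of its underside. Leave it.
- small_beaker: Glass beaker, 45 mm across, 58 mm tall, loose on the bench at the front left. Origin: centre of its underside. Leave it.
- amber_jar: Small amber bottle with a white cap, 48 mm across, 86 mm tall, loose on the bench at the front right. Origin: centre of its underside. Leave it.
- clear_bottle: Clear bottle with a blue cap, 56 mm across, 100 mm tall, loose on the bench at the left. Origin: centre of its underside. Leave it.

How it is judged:
At the end, for the whole second after the job is handed in: Pointer tip within 3.5 mm of the limit marker's point, retarder plate within 0.05 rad of its stop, both at rest; viewer level and within 15 mm of where it stood, limit marker not moved, test beaker upright on the stage under the plate (horizontal distance between pointer_tip and limit_tip below 0.0035 m and value of joint retarder above 1 rad and velocity of joint analyser between -0.03 and 0.03 rad/s and velocity of joint retarder between -0.03 and 0.03 rad/s and distance of viewer from where it was at the start of the episode below 0.015 m and distance of limit_tip from where it was at the start of the episode below 0.017 m and angle between viewer's own z axis and vertical below 0.03 rad and horizontal distance between test_beaker and plate_centre below 0.035 m and angle between test_beaker's own z axis and vertical below 0.05 rad); the robot touches nothing.
It fails at once if the viewer is shoved more than 15 mm, or lifted or tipped (distance of viewer from where it was at the start of the episode above 0.015 m or height (world z) of viewer above 0.006 m or angle between viewer's own z axis and vertical above 0.06 rad).
It fails at once if the knobs or the viewer are pinched or pressed hard (over 30 N) (contact force between the fingers and viewer above 30 N).
It fails at once if the limit marker is moved (distance of limit_tip from where it was at the start of the episode above 0.017 m).
It fails at once if the beaker under test, or other glassware, is lifted, shifted more than 20 mm or tipped (distance of any of test_beaker, small_beaker, amber_jar, clear_bottle from where it was at the start of the episode above 0.02 m or angle between any of test_beaker, small_beaker, amber_jar, clear_bottle's own z axis and vertical above 0.2 rad).
It also fails if it takes over 51 s, if anything falls off the work surface, if the arm or the gripper's body presses on something with over 40 N, if the wrist force passes 120 N, or if a joint passes its speed limit or range.

### The arm

A 7-joint arm with a two-finger parallel gripper is mounted at the origin on a cart in front of the work surface, level with it; the furniture and walls round the work are solid. World frame = base frame: x ahead of the robot, y to its left, z up, the work surface at z = 0. Lengths are in m, angles in rad, forces in N, time in s.
With the tool pointing down it reaches from about 0.35 to 0.9 m from the base axis. Payload 19.9 kg.
Tool frame: the origin (TCP) lies between the finger pads; the fingertips stand 14 mm ahead of it and the grasp point (between the pads) lies 5 mm behind it; z points along the fingers, y is the line along which they close (so a half turn about z gives the same grasp; the last joint's range is limited). The gripper opens to 94 mm and grips with 3 to 60 N. Pads are 16 mm wide; open, the fingers measure 119 mm over their backs; the gripper's body (75 mm by 177 mm) begins 78 mm behind the grasp point.
Start: joints at [1.075, 0.417, -0.01, 1.614, 0.005, 1.111, -0.053], TCP at [0.274, -0.562, 0.219] pointing down, gripper open.
Joint ranges: [-2.81, 2.81], [-0.39, 2.02], [-1.27, 1.25], [0.06, 2.57], [-1.19, 4.33], [0.19, 2], [-2.82, 2.82]. Speed limits (rad/s): [1.89, 1.89, 2.39, 2.39, 3.01, 3.01, 3.01].

### API

Orientations are given as a unit quaternion [w, x, y, z].
In Python, from plant import * gives the robot as it stands.
- The arm moves only by the shell command python3 -m handwheel 'ROWS'. ROWS is JSON, a list of rows, each an object of numbers: "gripper": the finger opening in mm, from 0 to 94; "dx", "dy", "dz": the shift along the tool's x, y, z in mm; "ax", "ay", "az": the turn, a rotation vector about the tool's x, y, z in rad. In form: [{"gripper": .., "dx": .., "dy": .., "dz": .., "ax": .., "ay": .., "az": ..}, ...]. A call has 1 to 8 rows; each row shifts and turns the commanded pose from where the row before left it, along the tool's axes as they then stand; what a row does not reach is not made up. A row lasts 1/12 s, in which the tool goes at most 41.7 mm and 7.16 degrees, less where a joint would pass 70% of its speed; a pose out of reach is approached as far as the arm can. A call with a gripper value outside its range is refused whole. The fingers move at their own pace and stop on an object; the grip force is fixed at half the most. Time passes only in rows, so rows that do not move let the fingers close. It gives the time, the measured TCP pose, the force, the opening and the grip force at its end, in the units of the state.
- observe(): the state, without advancing time (a new reading comes with each control period).
- capture(name): name is "side" or "top" or "wrist"; returns a dict with "pixels" (384x512x3 uint8, red, green, blue), "mtx" (3x3 intrinsics, pixels), "position" and "orientation" of the camera in the world. Camera axes: x right, y down, z forward; pixel columns grow to the right and rows downward; lengths in m; the calibration is good to about 2 mm. A picture is of the moment at which its call begins. There is no depth.
- finish_job(): hands the job in; it is judged then, once.
The state is a dict: "clock": time; "joint_pos": joint angles; "dq": joint speeds; "joint_efforts": joint torques, N m; "position": TCP position; "tool_rot": TCP orientation; "wrist_force": force on the tool from outside, world axes, zero at the start; "ft_torque": the same for the moment, N m; "width": finger opening in m; "gripper_force": force on a finger pad.
Only numpy, scipy, OpenCV 4.12 (cv2) and the standard library are available. Lean on these libraries where they do the work, as an engineer would, in place of code of your own. Each camera call takes 0.05 s, during which the arm holds its last target. There are 200 camera calls.

## Working session

There is one attempt and no reset: what is moved stays moved. The work goes in short steps, Python scripts to look and compute and a shell command to move; the robot and the scene stay as the last step left them, time stands still between calls to the robot, and variables do not carry over. Pictures are saved under pics/ and viewed, at most 10 in all, crops included, and the job is handed in when it is done.

```bash
mkdir -p pics; ls; cat > h.py <<'E'
from plant import *
import numpy as np, cv2, json
from scipy.spatial.transform import Rotation as R
def q(w): return R.from_quat(np.roll(w,-1))
def snap(n,f):
    c=capture(n); cv2.imwrite('pics/'+f,cv2.cvtColor(np.array(c['pixels'],dtype=np.uint8),cv2.COLOR_RGB2BGR))
    json.dump({k:np.array(c[k]).tolist() for k in('mtx','position','orientation')},open('pics/'+f+'.json','w')); return c
def ray(c,uv,z):
    d=q(c['orientation']).apply(np.linalg.inv(c['mtx'])@[uv[0],uv[1],1]); p=np.array(c['position'])
    return p+d*(z-p[2])/d[2]
def proj(c,P):
    v=np.array(c['mtx'])@q(c['orientation']).inv().apply(np.array(P)-c['position']); return v[:2]/v[2]
def load(f): return json.load(open('pics/'+f+'.json'))
E
python3 - <<'E'
from h import *
for n in('top','side'):
    c=snap(n,n+'0.png'); print(n,c['position'],q(c['orientation']).as_matrix().round(2).tolist(),c['mtx'])
a=[cv2.imread(f'pics/{n}0.png') for n in('top','side')]
print(observe())
E
```

```text
pics
top [-0.31149228  0.20601719  1.39989129] [[-0.25, -0.81, 0.52], [-0.97, 0.22, -0.12], [-0.01, -0.54, -0.84]] [[498.34976922   0.         251.86103408]
 [  0.         498.34976922 189.74133714]
 [  0.           0.           1.        ]]
side [-0.64320669  0.15114793  0.94237056] [[-0.11, -0.56, 0.82], [-0.99, 0.06, -0.1], [0.01, -0.83, -0.56]] [[485.04342662   0.         254.54394469]
 [  0.         485.04342662 200.87487314]
 [  0.           0.           1.        ]]
{'clock': 0.1, 'joint_pos': array([ 1.07549468,  0.41793476, -0.01030261,  1.61411881,  0.0046693 ,
        1.11069321, -0.0530056 ]), 'dq': array([ 0.00071087, -0.00214697,  0.00182829, -0.00243756, -0.00050667,
       -0.00019592,  0.00030576]), 'joint_efforts': array([ 1.57189563e-03, -8.52577686e+01,  6.39649630e-01, -4.26695216e+01,
       -4.89575369e-02,  1.64127880e-02,  6.00704468e-06]), 'position': array([ 0.27384502, -0.56144643,  0.21887302]), 'tool_rot': array([-5.43072321e-04,  9.74369408e-01,  2.24953190e-01, -1.56039953e-04]), 'wrist_force': array([ 0.63151687, -0.52758911, -0.24007841]), 'ft_torque': array([-0.03788179, -0.01804434, -0.00620937]), 'gripper_force': 0.0, 'width': 0.09402446601644557}
```

View pics/top0.png

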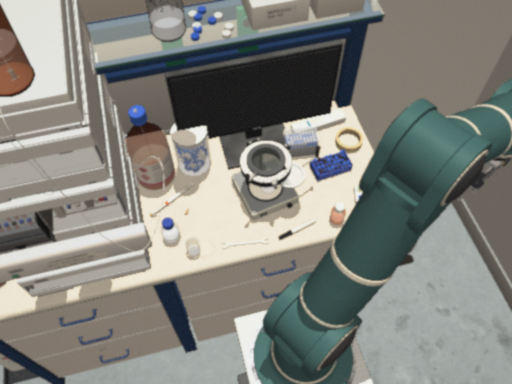

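View pics/side0.png

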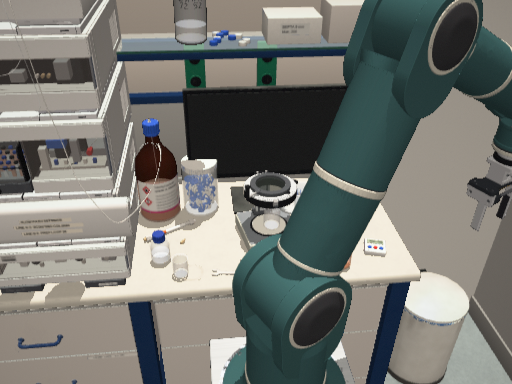

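The top view shows the viewer's head at about (267,165), the retarder plate sticking out to the right at (293,178), a clear bottle at (170,232), a small beaker at (193,247) and the amber jar at (338,213). In the side view the arm hides part of the viewer, whose head is at (270,188). Next I'll enlarge the viewer region of the top view.

```bash
python3 - <<'E'
from h import *
a=cv2.imread('pics/top0.png'); c=load('top0.png')
cv2.imwrite('pics/crop0.png',cv2.resize(a[135:225,215:335],None,fx=6,fy=6,interpolation=cv2.INTER_CUBIC))
for n,uv,z in(('head',(266,163),.19),('jar',(338,208),.08),('sb',(193,245),.04),('cb',(169,226),.09)): print(n,ray(c,uv,z).round(3))
E
```

```text
head [ 0.521 -0.034  0.19 ]
jar [ 0.376 -0.225  0.08 ]
sb [0.387 0.23  0.04 ]
cb [0.441 0.286 0.09 ]
```

View pics/crop0.png

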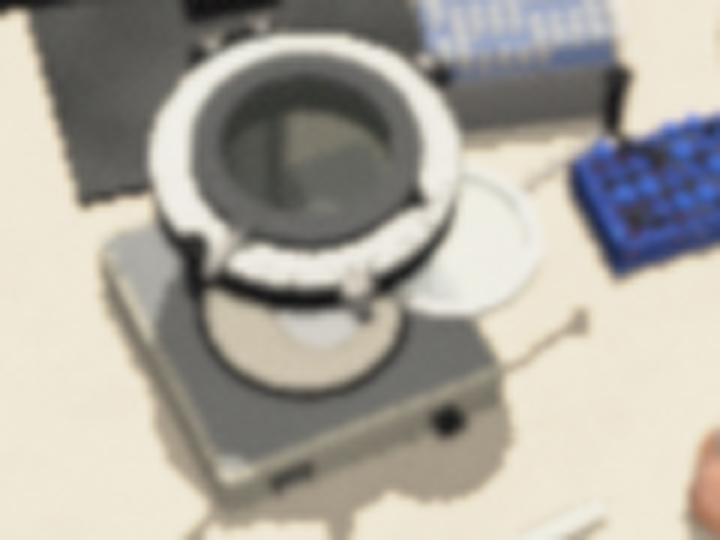

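```bash
python3 - <<'E'
from h import *
c=load('top0.png'); u=lambda x,y:(215+(x-2.5)/6,135+(y-2.5)/6)
a=cv2.imread('pics/top0.png')[135:225,215:335]
m=(a.min(2)>200).astype(np.uint8)
H=ray(c,u(306,160),.187); print('head',H)
L,F,Rr=[ray(c,u(*p),.046) for p in((108,243),(225,470),(497,368))]
print(L,F,Rr,'len',np.linalg.norm(L-F),np.linalg.norm(F-Rr),'yaw',np.degrees(np.arctan2(*(F-Rr)[:2][::-1]))-90,np.degrees(np.arctan2(*(L-F)[:2][::-1])))
print('mid L-R',(L+Rr)/2)
ang=lambda p:np.degrees(np.arctan2(p[1]-H[1],p[0]-H[0]))
for n,p,z in(('ptr',(425,195),.189),('lim',(358,275),.189),('knobtop',(190,240),.237),('lever',(215,265),.196)):
    P=ray(c,u(*p),z); print(n,P.round(3),ang(P),np.hypot(*(P-H)[:2]))
for yaw in (-20,-10,0,10,20):
    g=lambda x,y,z:(np.array(proj(c,H*[1,1,0]+np.r_[R.from_euler('z',yaw,degrees=True).apply([x,y,0])[:2],z]))-[215,135])*6
    print(yaw,[g(*p).round() for p in((-8,-174,193),(-56,-73,147),(-86,-84,46)) for p in [np.array(p)/1000]])
E
```

```text
head [ 0.52912631 -0.03558614  0.187     ]
[0.60095906 0.05578737 0.046     ] [0.44581555 0.02960065 0.046     ] [ 0.46914048 -0.12587768  0.046     ] len 0.15733802699356955 0.15721820842170192 yaw 8.531914920853012 9.580665274397868
mid L-R [ 0.53504977 -0.03504516  0.046     ]
ptr [ 0.492 -0.086  0.189] -126.19387449043971 0.06290209993849989
lim [ 0.455 -0.041  0.189] -175.48717571121537 0.07448398652551833
knobtop [0.464 0.039 0.237] 131.05293647379247 0.09929136651968602
lever [0.474 0.025 0.196] 132.21190493043602 0.08217269354774848
-20 [array([655., 188.]), array([439., 306.]), array([448., 461.])]
-10 [array([653., 139.]), array([458., 284.]), array([476., 436.])]
0 [array([641.,  90.]), array([472., 261.]), array([498., 409.])]
10 [array([620.,  45.]), array([480., 236.]), array([513., 378.])]
20 [array([589.,   3.]), array([483., 210.]), array([522., 346.])]
```

The crop shows the lever and knob at (200,250), the pointer wedge at (425,195), the limit clip at (358,280), the plate at (480,240) and the retarder knob at about (620,85). So the viewer is near (0.53, -0.035) with a yaw of about 9°, and the limit is near 0.78 rad. I'll move to get a close wrist view.

```bash
python3 -m handwheel '[{"gripper":0,"dx":28,"dy":-15,"dz":-14},{"gripper":0,"dx":28,"dy":-15,"dz":-14},{"gripper":0,"dx":28,"dy":-15,"dz":-14},{"gripper":0,"dx":28,"dy":-15,"dz":-14},{"gripper":0,"dx":28,"dy":-15,"dz":-14},{"gripper":0,"dx":28,"dy":-15,"dz":-14},{"gripper":0,"dx":28,"dy":-15,"dz":-14},{"gripper":0,"dx":28,"dy":-15,"dz":-14}]' | tail -c 400
python3 -m handwheel '[{"gripper":0,"dx":28,"dy":-15,"dz":-14},{"gripper":0,"dx":28,"dy":-15,"dz":-14},{"gripper":0,"dx":28,"dy":-15,"dz":-14},{"gripper":0,"dx":28,"dy":-15,"dz":-14},{"gripper":0},{"gripper":0}]' | tail -c 400
python3 - <<'E'
from h import *
s=observe(); print(s['clock'],s['position'],q(s['tool_rot']).as_matrix().round(3).tolist(),s['wrist_force'],s['width'])
c=snap('wrist','w1.png'); print(c['position'],q(c['orientation']).as_matrix().round(2).tolist(),c['mtx'][0]); 
E
```

```text
0.1 [ 0.27384502 -0.56144643  0.21887302] [[0.899, 0.438, -0.001], [0.438, -0.899, 0.001], [-0.0, -0.001, -1.0]] [ 0.63151687 -0.52758911 -0.24007841] 0.09402446601644557
[ 0.34312243 -0.52800328  0.38540546] [[0.44, -0.87, -0.24], [-0.9, -0.42, -0.11], [-0.0, 0.26, -0.96]] [269.50681145   0.         250.37452678]invalid input at $[0]: expected keys gripper, dx, dy, dz, ax, ay, az
invalid input at $[0]: expected keys gripper, dx, dy, dz, ax, ay, az
```

View pics/w1.png

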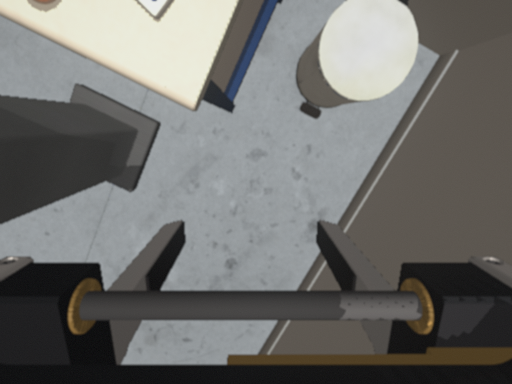

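The wrist view from the start pose shows the floor and the bench edge, because the rows were refused: all seven keys are required. I'll send them again.

```bash
python3 -m handwheel '[{"gripper":0,"dx":28,"dy":-15,"dz":-14,"ax":0,"ay":0,"az":0},{"gripper":0,"dx":28,"dy":-15,"dz":-14,"ax":0,"ay":0,"az":0},{"gripper":0,"dx":28,"dy":-15,"dz":-14,"ax":0,"ay":0,"az":0},{"gripper":0,"dx":28,"dy":-15,"dz":-14,"ax":0,"ay":0,"az":0},{"gripper":0,"dx":28,"dy":-15,"dz":-14,"ax":0,"ay":0,"az":0},{"gripper":0,"dx":28,"dy":-15,"dz":-14,"ax":0,"ay":0,"az":0},{"gripper":0,"dx":28,"dy":-15,"dz":-14,"ax":0,"ay":0,"az":0},{"gripper":0,"dx":28,"dy":-15,"dz":-14,"ax":0,"ay":0,"az":0}]' | tail -c 300
python3 -m handwheel '[{"gripper":0,"dx":28,"dy":-15,"dz":-14,"ax":0,"ay":0,"az":0},{"gripper":0,"dx":28,"dy":-15,"dz":-14,"ax":0,"ay":0,"az":0},{"gripper":0,"dx":0,"dy":0,"dz":0,"ax":0,"ay":0,"az":0},{"gripper":0,"dx":0,"dy":0,"dz":0,"ax":0,"ay":0,"az":0}]' | tail -c 300
python3 - <<'E'
from h import *
s=observe(); print(s['clock'],s['position'],q(s['tool_rot']).as_matrix().round(3).tolist(),s['wrist_force'],s['width'])
c=snap('wrist','w2.png'); print(c['position'])
E
```

```text
clock: 0.82
position: [0.4233, -0.3542, 0.3321]
tool_rot: [-0.0, 0.974, 0.225, -0.0]
wrist_force: [1.0, -0.6, 0.3]
width: 0.0441
gripper_force: 0.0
clock: 1.15
position: [0.4609, -0.3029, 0.3599]
tool_rot: [0.0, 0.974, 0.226, 0.0]
wrist_force: [-1.5, -0.2, -0.8]
width: 0.0177
gripper_force: 0.0
1.15 [ 0.46086986 -0.30293554  0.3598851 ] [[0.897, 0.441, 0.001], [0.441, -0.897, -0.0], [0.001, 0.001, -1.0]] [-1.47216737 -0.1871909  -0.77636314] 0.01773725988783668
[ 0.52982424 -0.26905295  0.52643582]
```

View pics/w2.png

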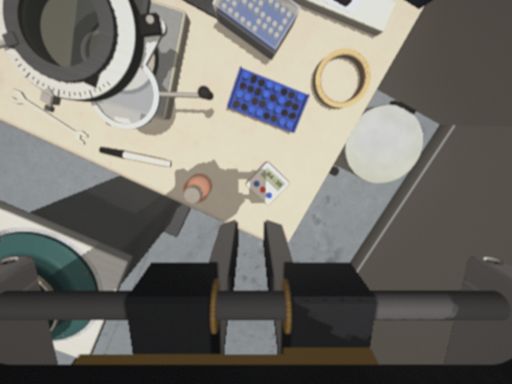

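The wrist view shows the retarder knob's top at (206,93) on its arm from the plate at (127,98). The head's centre is at about (65,38), with the limit clip at (50,98), the pointer at (97,80), the analyser knob at (8,40) and the amber jar at (197,188).

```bash
python3 - <<'E'
from h import *
c=load('w2.png')
for n,uv,z in(('rknob',(206,93),.193),('rknobbase',(180,96),.15),('plate',(126,98),.15),('pivot',(152,20),.16),('head',(62,38),.187),('ptr',(97,80),.189),('lim',(48,95),.189),('aknob',(8,40),.237),('jar',(197,188),.08)): print(n,ray(c,uv,z).round(3))
cv2.imwrite('pics/crop2.png',cv2.resize(cv2.imread('pics/w2.png')[0:130,0:230],None,fx=3.4,fy=3.4,interpolation=cv2.INTER_CUBIC))
E
```

```text
rknob [ 0.536 -0.209  0.193]
rknobbase [ 0.518 -0.172  0.15 ]
plate [ 0.485 -0.109  0.15 ]
pivot [ 0.584 -0.112  0.16 ]
head [ 0.518 -0.039  0.187]
ptr [ 0.493 -0.089  0.189]
lim [ 0.452 -0.042  0.189]
aknob [ 0.495 -0.027  0.237]
jar [ 0.392 -0.236  0.08 ]
```

View pics/crop2.png

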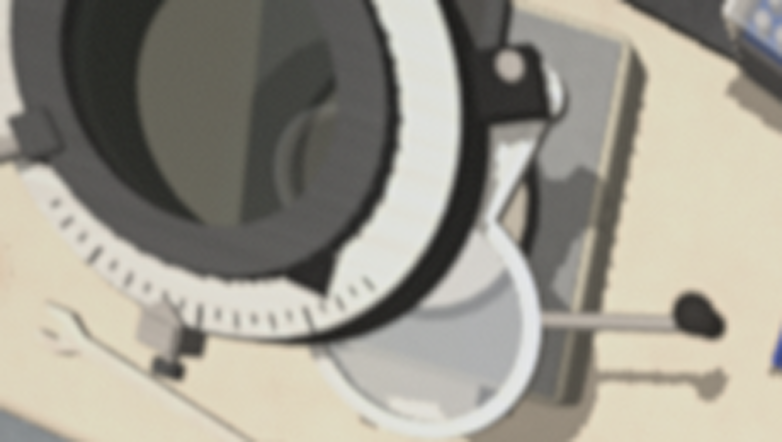

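The crop shows the pointer tip at (325,293) in crop pixels, the limit clip at (170,325), the retarder knob's top at (697,314) and the pivot bracket's screw at (510,65). Before approaching I'll check the clearance to the monitor and work out the approach.

```bash
python3 - <<'E'
from h import *
t,s=load('top0.png'),load('side0.png')
def tri(uvt,uvs):
    A=[];b=[]
    for c,uv in((t,uvt),(s,uvs)):
        d=q(c['orientation']).apply(np.linalg.inv(c['mtx'])@[*uv,1]); d/=np.linalg.norm(d); M=np.eye(3)-np.outer(d,d); A.append(M); b.append(M@c['position'])
    return np.linalg.lstsq(np.vstack(A),np.hstack(b),rcond=None)[0]
print('mon BL',tri((179,138),(191,179)),'mon TL',tri((167,77),(184,88)))
# right end of monitor bottom edge on line; ray at z
for z in(.1,.15): print(ray(t,(343,101),z), ray(t,(179,138),z))
s=observe(); Rm=q(s['tool_rot']).as_matrix()
print('shift mm',(Rm.T@(np.array([.569,-.2215,.184])-s['position'])*1000).round(1))
E
```

```text
mon BL [0.77903425 0.19749179 0.07174403] mon TL [0.70811316 0.19522281 0.422862  ]
[ 0.7685126  -0.38094635  0.1       ] [0.75559101 0.19971904 0.1       ]
[ 0.72697048 -0.35836895  0.15      ] [0.71454591 0.19996129 0.15      ]
shift mm [134.5 -26.4 175.2]
```

```bash
python3 -m handwheel '[{"gripper":0,"dx":33.6,"dy":-6.6,"dz":22,"ax":0,"ay":0,"az":0},{"gripper":0,"dx":33.6,"dy":-6.6,"dz":22,"ax":0,"ay":0,"az":0},{"gripper":0,"dx":33.6,"dy":-6.6,"dz":22,"ax":0,"ay":0,"az":0},{"gripper":0,"dx":33.7,"dy":-6.6,"dz":22,"ax":0,"ay":0,"az":0},{"gripper":0,"dx":0,"dy":0,"dz":0,"ax":0,"ay":0,"az":-0.115},{"gripper":0,"dx":0,"dy":0,"dz":0,"ax":0,"ay":0,"az":-0.115},{"gripper":0,"dx":0,"dy":0,"dz":0,"ax":0,"ay":0,"az":-0.115},{"gripper":0,"dx":0,"dy":0,"dz":0,"ax":0,"ay":0,"az":-0.115}]' 
python3 -m handwheel '[{"gripper":0,"dx":0,"dy":0,"dz":0,"ax":0,"ay":0,"az":-0.115},{"gripper":0,"dx":0,"dy":0,"dz":0,"ax":0,"ay":0,"az":-0.115},{"gripper":0,"dx":0,"dy":0,"dz":0,"ax":0,"ay":0,"az":0},{"gripper":0,"dx":0,"dy":0,"dz":0,"ax":0,"ay":0,"az":0}]'
python3 - <<'E'
from h import *
s=observe(); print(s['position'],q(s['tool_rot']).as_matrix().round(3).tolist())
snap('wrist','w3.png'); snap('top','t3.png')
w=cv2.imread('pics/w3.png');t=cv2.resize(cv2.imread('pics/t3.png')[130:210,230:340],None,fx=4,fy=4,interpolation=cv2.INTER_CUBIC)
o=np.zeros((384+320-120,512,3),np.uint8); o[:264]=w[:264]; o[264:584,:440]=t; cv2.imwrite('pics/c3.png',o)
E
```

```text
clock: 1.87
position: [0.5683, -0.2229, 0.2703]
tool_rot: [-0.0, 0.897, 0.443, -0.001]
wrist_force: [0.1, 0.2, -0.6]
width: 0.0001
gripper_force: 0.0
clock: 2.2
position: [0.5685, -0.2228, 0.2707]
tool_rot: [-0.0, 0.842, 0.539, -0.0]
wrist_force: [0.4, -0.5, 0.5]
width: 0.0005
gripper_force: 0.0
[ 0.56845647 -0.22275722  0.27073831] [[0.419, 0.908, -0.001], [0.908, -0.419, 0.0], [-0.0, -0.001, -1.0]]
```

View pics/c3.png

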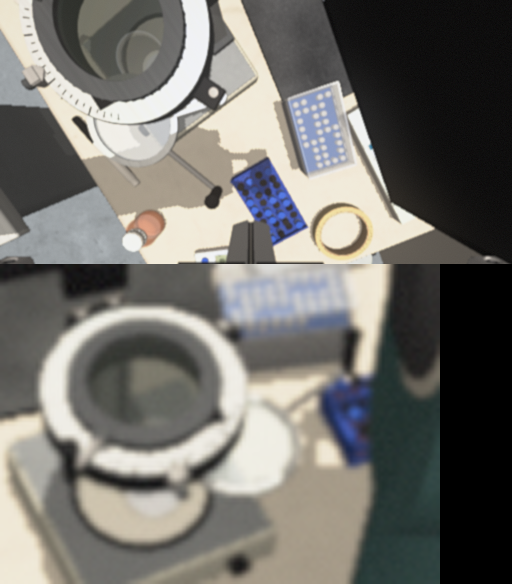

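In the new wrist view the retarder knob's top is at (213,192), the closed fingertips are at (252,228), the pivot screw is at (214,91), the limit clip is at (33,75) and the pointer tip is at (88,110). The blue rack is low and lies below the fingers. Refining the positions:

```bash
python3 - <<'E'
from h import *
a,b=load('w2.png'),load('w3.png')
for n,ua,ub,z in(('rk',(205,91.5),(214,191),.193),('screw',(150,19),(214,91),.16),('base',(163,94.5),(176,154),.147),('ptr',(95.6,86),(88,110),.189)):
    print(n,ray(a,ua,z).round(4),ray(b,ub,z).round(4))
print('tip',ray(b,(252,228),.256))
E
```

```text
rk [ 0.5371 -0.2071  0.193 ] [ 0.5438 -0.196   0.193 ]
screw [ 0.5835 -0.1092  0.16  ] [ 0.581  -0.1128  0.16  ]
base [ 0.5102 -0.1501  0.147 ] [ 0.5145 -0.1504  0.147 ]
ptr [ 0.4864 -0.0892  0.189 ] [ 0.4754 -0.0845  0.189 ]
tip [ 0.57108432 -0.22108967  0.256     ]
```

```bash
python3 - <<'E'
from h import *
for f,(x0,x1,y0,y1) in(('w2.png',(190,225,78,110)),('w3.png',(195,232,175,215))):
    c=load(f); g=cv2.imread('pics/'+f).max(2)[y0:y1,x0:x1]
    n,l,st,ce=cv2.connectedComponentsWithStats((g<60).astype(np.uint8))
    for i in range(1,n):
        if st[i,4]>15: print(f,st[i]+[x0,y0,0,0,0],ce[i]+[x0,y0],ray(c,ce[i]+[x0,y0],.17).round(4))
    P=np.array([.54,-.2,.0]); print('lean',proj(c,P+[0,0,.193])-proj(c,P+[0,0,.143]))
    print(np.where(g<60,'#','.').view() .astype(str).tolist()[0][:0])
    for r in (g<60): print(''.join('.#'[int(v)] for v in r))
E
```

```text
w2.png [199  88  13  11  72] [205.11111111  93.125     ] [ 0.536  -0.2037  0.17  ]
lean [-6.67723071 -4.76336989]
[]
...................................
...................................
...................................
...................................
...................................
...................................
...................................
...................................
...................................
...................................
...........#####...................
..........#######..................
..........##....##.................
.........###....###................
.........###.....###...............
..........##.....####..............
..........###.#.#####..............
..........############.............
............##########.............
................######.............
...................#...............
...................................
...................................
...................................
...................................
...................................
...................................
...........
[... 1105 characters left out ...]
###.............
............############.............
...........#############.............
...........############..............
...........############..............
...........############..............
...........############..............
...........############..............
............##########...............
............##########...............
.............#######.................
................##...................
.....................................
.....................................
.....................................
.....................................
.....................................
.....................................
.....................................
```

```bash
python3 -m handwheel '[{"gripper":0,"dx":-1,"dy":0,"dz":29,"ax":0,"ay":0,"az":0},{"gripper":0,"dx":-1,"dy":0,"dz":29,"ax":0,"ay":0,"az":0},{"gripper":0,"dx":0,"dy":0,"dz":29,"ax":0,"ay":0,"az":0},{"gripper":0,"dx":0,"dy":0,"dz":0,"ax":0,"ay":0,"az":0},{"gripper":0,"dx":0,"dy":-5,"dz":0,"ax":0,"ay":0,"az":0},{"gripper":0,"dx":0,"dy":-5,"dz":0,"ax":0,"ay":0,"az":0},{"gripper":0,"dx":0,"dy":-4,"dz":0,"ax":0,"ay":0,"az":0},{"gripper":0,"dx":0,"dy":-4,"dz":0,"ax":0,"ay":0,"az":0}]' 
python3 -m handwheel '[{"gripper":0,"dx":0,"dy":-2,"dz":0,"ax":0,"ay":0,"az":0},{"gripper":0,"dx":0,"dy":-2,"dz":0,"ax":0,"ay":0,"az":0},{"gripper":0,"dx":0,"dy":-2,"dz":0,"ax":0,"ay":0,"az":0},{"gripper":0,"dx":-1,"dy":-5,"dz":0,"ax":0,"ay":0,"az":0.05},{"gripper":0,"dx":-1,"dy":-5,"dz":0,"ax":0,"ay":0,"az":0.05},{"gripper":0,"dx":-1,"dy":-5,"dz":0,"ax":0,"ay":0,"az":0.05},{"gripper":0,"dx":-1,"dy":-5,"dz":0,"ax":0,"ay":0,"az":0.05},{"gripper":0,"dx":-1,"dy":-5,"dz":0,"ax":0,"ay":0,"az":0.05}]'
python3 - <<'E'
from h import *
s=observe(); print(s['position'],s['wrist_force'],q(s['tool_rot']).as_matrix().round(3)[0].tolist())
snap('wrist','w4.png')
w=cv2.imread('pics/w4.png'); cv2.imwrite('pics/c4.png',w[:300])
E
```

```text
clock: 2.97
position: [0.5522, -0.2158, 0.1861]
tool_rot: [0.001, 0.841, 0.541, 0.001]
wrist_force: [-0.0, -0.4, 0.2]
width: 0.0001
gripper_force: 0.0
clock: 3.63
position: [0.5224, -0.205, 0.1846]
tool_rot: [0.0, 0.902, 0.431, 0.0]
wrist_force: [0.9, -0.5, 0.9]
width: 0.0001
gripper_force: 0.5
[ 0.52235505 -0.20502933  0.18456312] [ 0.92376784 -0.50730004  0.94302616] [0.628, 0.778, 0.0]
```

View pics/c4.png

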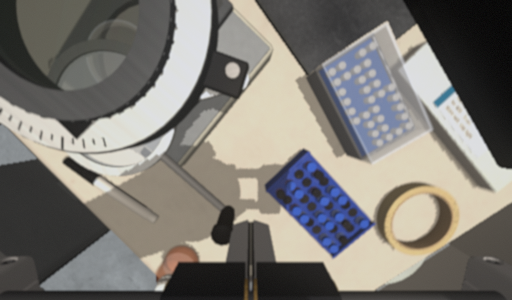

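The knob at (225,220) is riding on the outer side of the left finger, and the reaction of about 1 N is as expected. I'll continue the arc.

```bash
python3 -m handwheel '[{"gripper":0,"dx":-1,"dy":-5,"dz":0,"ax":0,"ay":0,"az":0.05},{"gripper":0,"dx":-1,"dy":-5,"dz":0,"ax":0,"ay":0,"az":0.05},{"gripper":0,"dx":-1,"dy":-5,"dz":0,"ax":0,"ay":0,"az":0.05},{"gripper":0,"dx":-1,"dy":-5,"dz":0,"ax":0,"ay":0,"az":0.05},{"gripper":0,"dx":-1,"dy":-5,"dz":0,"ax":0,"ay":0,"az":0.05},{"gripper":0,"dx":-1,"dy":-5,"dz":0,"ax":0,"ay":0,"az":0.05},{"gripper":0,"dx":-1,"dy":-5,"dz":0,"ax":0,"ay":0,"az":0.05},{"gripper":0,"dx":-1,"dy":-5,"dz":0,"ax":0,"ay":0,"az":0.05}]' 
python3 - <<'E'
from h import *
s=observe(); print(s['position'],s['wrist_force'],q(s['tool_rot']).as_matrix().round(3)[0].tolist())
snap('wrist','w5.png')
w=cv2.imread('pics/w5.png'); cv2.imwrite('pics/c5.png',w[:300])
E
```

```text
clock: 4.35
position: [0.4903, -0.1804, 0.1846]
tool_rot: [0.0, 0.97, 0.244, 0.0]
wrist_force: [0.6, 0.2, 0.6]
width: 0.0006
gripper_force: 0.5
[ 0.49034344 -0.18041908  0.1845649 ] [0.62955733 0.1969645  0.55017982] [0.881, 0.473, 0.0]
```

View pics/c5.png

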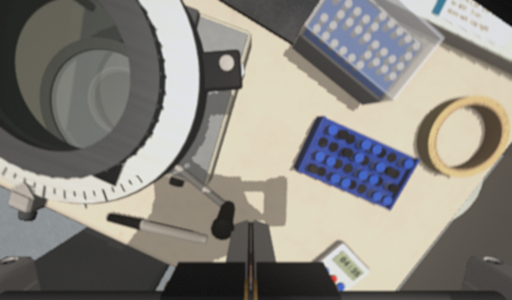

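The knob is still seated on the finger at (225,215), with roughly 0.27 rad left to go. The last part will be slow.

```bash
python3 -m handwheel '[{"gripper":0,"dx":-1,"dy":-5,"dz":0,"ax":0,"ay":0,"az":0.05},{"gripper":0,"dx":-1,"dy":-5,"dz":0,"ax":0,"ay":0,"az":0.05},{"gripper":0,"dx":-0.6,"dy":-3,"dz":0,"ax":0,"ay":0,"az":0.03},{"gripper":0,"dx":-0.6,"dy":-3,"dz":0,"ax":0,"ay":0,"az":0.03},{"gripper":0,"dx":-0.4,"dy":-2,"dz":0,"ax":0,"ay":0,"az":0.02},{"gripper":0,"dx":-0.2,"dy":-1,"dz":0,"ax":0,"ay":0,"az":0.01},{"gripper":0,"dx":-0.2,"dy":-1,"dz":0,"ax":0,"ay":0,"az":0.01},{"gripper":0,"dx":0,"dy":0,"dz":0,"ax":0,"ay":0,"az":0}]' 
python3 -m handwheel '[{"gripper":0,"dx":-0.2,"dy":-1,"dz":0,"ax":0,"ay":0,"az":0.01},{"gripper":0,"dx":-0.2,"dy":-1,"dz":0,"ax":0,"ay":0,"az":0.01}]' 
python3 - <<'E'
from h import *
s=observe(); print(s['position'],s['wrist_force'],q(s['tool_rot']).as_matrix().round(3)[0].tolist(),s['gripper_force'])
snap('wrist','w6.png')
E
```

```text
clock: 5.07
position: [0.4787, -0.1638, 0.1845]
tool_rot: [-0.0, 0.989, 0.147, -0.0]
wrist_force: [-0.2, -0.5, 0.7]
width: 0.0006
gripper_force: 0.2
clock: 5.23
position: [0.4777, -0.162, 0.1844]
tool_rot: [-0.0, 0.991, 0.136, -0.0]
wrist_force: [0.0, -0.8, 0.7]
width: 0.0005
gripper_force: 0.3
[ 0.47771963 -0.1620434   0.18441028] [ 5.96251779e-04 -7.75991498e-01  6.97232991e-01] [0.963, 0.27, -0.0] 0.3378443978726864
```

```bash
for i in 1; do python3 -m handwheel '[{"gripper":0,"dx":-0.2,"dy":-1,"dz":0,"ax":0,"ay":0,"az":0.01},{"gripper":0,"dx":-0.2,"dy":-1,"dz":0,"ax":0,"ay":0,"az":0.01}]'; done | grep -E 'pos|force'
python3 -m handwheel '[{"gripper":0,"dx":-0.2,"dy":-1,"dz":0,"ax":0,"ay":0,"az":0.01},{"gripper":0,"dx":-0.2,"dy":-1,"dz":0,"ax":0,"ay":0,"az":0.01}]' | grep -E 'pos|force'
python3 - <<'E'
from h import *
s=observe(); print(s['position'],s['wrist_force'])
E
```

```text
position: [0.4767, -0.1601, 0.1844]
wrist_force: [0.7, -1.6, -0.8]
gripper_force: 0.6
position: [0.4762, -0.1592, 0.1846]
wrist_force: [4.6, -12.3, -3.0]
gripper_force: 4.7
[ 0.47618893 -0.1592331   0.18461494] [  4.5590339  -12.25767077  -2.96891195]
```

The wrist force rose to 13 N, so the plate is on its stop. Next I back off, rise, and move over to the analyser side.

```bash
python3 -m handwheel '[{"gripper":0,"dx":0,"dy":4,"dz":0,"ax":0,"ay":0,"az":0},{"gripper":0,"dx":0,"dy":8,"dz":0,"ax":0,"ay":0,"az":0},{"gripper":0,"dx":0,"dy":8,"dz":0,"ax":0,"ay":0,"az":0},{"gripper":0,"dx":0,"dy":0,"dz":-30,"ax":0,"ay":0,"az":0},{"gripper":0,"dx":0,"dy":0,"dz":-30,"ax":0,"ay":0,"az":0},{"gripper":0,"dx":0,"dy":0,"dz":-30,"ax":0,"ay":0,"az":0},{"gripper":0,"dx":0,"dy":0,"dz":-25,"ax":0,"ay":0,"az":0},{"gripper":0,"dx":0,"dy":0,"dz":0,"ax":0,"ay":0,"az":0}]' | grep -E 'pos|force'
python3 -m handwheel '[{"gripper":0,"dx":0,"dy":-33,"dz":0,"ax":0,"ay":0,"az":0},{"gripper":0,"dx":0,"dy":-33,"dz":0,"ax":0,"ay":0,"az":0},{"gripper":0,"dx":0,"dy":-33,"dz":0,"ax":0,"ay":0,"az":0},{"gripper":0,"dx":0,"dy":-33,"dz":0,"ax":0,"ay":0,"az":0},{"gripper":0,"dx":0,"dy":-33,"dz":0,"ax":0,"ay":0,"az":0},{"gripper":0,"dx":0,"dy":-33,"dz":0,"ax":0,"ay":0,"az":0},{"gripper":0,"dx":0,"dy":0,"dz":0,"ax":0,"ay":0,"az":-0.104},{"gripper":0,"dx":0,"dy":0,"dz":0,"ax":0,"ay":0,"az":-0.104}]' | grep -E 'pos|force'
python3 -m handwheel '[{"gripper":0,"dx":0,"dy":0,"dz":0,"ax":0,"ay":0,"az":-0.104},{"gripper":0,"dx":0,"dy":0,"dz":0,"ax":0,"ay":0,"az":-0.104},{"gripper":0,"dx":0,"dy":0,"dz":0,"ax":0,"ay":0,"az":-0.104},{"gripper":0,"dx":0,"dy":0,"dz":0,"ax":0,"ay":0,"az":0},{"gripper":0,"dx":0,"dy":0,"dz":0,"ax":0,"ay":0,"az":0}]' | grep -E 'clock|pos|force'
python3 - <<'E'
from h import *
s=observe(); print(s['position'],s['wrist_force'],q(s['tool_rot']).as_matrix().round(3)[0].tolist())
snap('wrist','w7.png'); cv2.imwrite('pics/c7.png',cv2.resize(cv2.imread('pics/w7.png')[:260],(800,406),interpolation=cv2.INTER_CUBIC))
E
```

```text
position: [0.4822, -0.1788, 0.3041]
wrist_force: [0.3, -0.2, -0.2]
gripper_force: 0.0
position: [0.4345, 0.0161, 0.2994]
wrist_force: [-0.4, -1.1, 0.3]
gripper_force: 0.0
clock: 7.37
position: [0.4348, 0.0145, 0.2992]
wrist_force: [-0.2, 0.7, -0.2]
gripper_force: 0.0
[0.43476907 0.01454731 0.29920977] [-0.18374079  0.73765941 -0.19633438] [0.732, 0.682, -0.0]
```

View pics/c7.png

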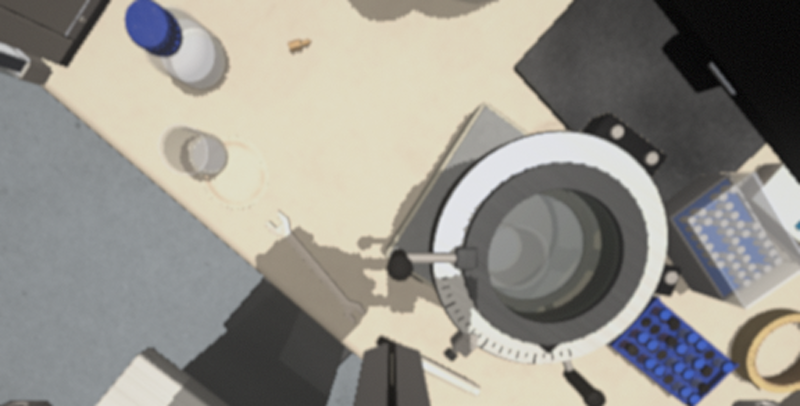

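The wrist view shows the analyser knob at crop (400,264), the pointer wedge near (547,352) on the scale, the limit clip at (460,343) and the retarder knob home at (590,390). From here I'll work numerically: fit the head circle, then unwrap the scale into polar form.

```bash
cat > m.py <<'E'
from h import *
from scipy.optimize import least_squares
def head(f):
    c=load(f); a=cv2.imread('pics/'+f); hsv=cv2.cvtColor(a,cv2.COLOR_BGR2HSV)
    m=((hsv[...,1]<28)&(hsv[...,2]>175)).astype(np.uint8)
    n,l,st,ce=cv2.connectedComponentsWithStats(m); p0=proj(c,[.527,-.036,.187])
    best=max(range(1,n),key=lambda i:st[i,4]*(abs(ce[i]-p0).max()<40))
    cn=max(cv2.findContours((l==best).astype(np.uint8),0,1)[0],key=len)[:,0].astype(float)
    P=np.array([ray(c,u,.187)[:2] for u in cn])
    r=least_squares(lambda x:np.hypot(*(P-x[:2]).T)-x[2],[.527,-.036,.077],loss='soft_l1',f_scale=.001)
    return c,a,r.x,np.median(abs(r.fun)),len(P)
def polar(a,c,C,z,rs,th):
    uv=np.array([[proj(c,[C[0]+r*np.cos(t),C[1]+r*np.sin(t),z]) for t in np.radians(th)] for r in rs]).astype(np.float32)
    return cv2.remap(cv2.cvtColor(a,cv2.COLOR_BGR2GRAY),uv[...,0],uv[...,1],cv2.INTER_LINEAR)
E
python3 - <<'E'
from m import *
c,a,x,res,n=head('w7.png'); print(x,res,n)
th=np.arange(250,160,-1.5); rs=np.arange(.056,.100,.002)
p=polar(a,c,x,.189,rs,th)
print('th',th[::10])
for r,row in zip(rs,p): print('%.3f '%r+''.join('@%#*+=-:. '[min(9,int(v)//24)] for v in row))
g=a.max(2); k=(g<60).astype(np.uint8); y0,x0=140,235
n,l,st,ce=cv2.connectedComponentsWithStats(k[y0:200,x0:285]) 
for i in range(1,n):
    if st[i,4]>15: print(st[i]+[x0,y0,0,0,0],ray(c,ce[i]+[x0,y0],.225).round(4))
E
```

```text
[ 0.53332112 -0.03876344  0.0740164 ] 0.003766704387616421 737
th [250. 235. 220. 205. 190. 175.]
0.056 *********++****+++++*********++*+++++++++++++++++++*++++***#
0.058 *********++***++*+*************+++++++***++****+*++++****###
0.060 ************+++++***********+++++++++++++++++++++++++***++**
0.062 +++++++++++++*******++==--==--:---::::::::::........::--=-==
0.064 :-::::::::.:=*#####+-.... ..                          .-----
0.066  .          .-*#%#=:                                .-------
0.068         .     -**=.                                .--------
0.070        .: .:  :-::. .:  .  .. ..  .  .. ..  .  . .---==-==--
0.072        .: .:  :. .. .:  :. :. .. .:  :. :: .:..: :=====-==-=
0.074        ..     :.    .-  .  :. .. .:  .  :: .::-:.-==-==-==-=
0.076         ....  .     .-.    ..    ..     :: .::-------==----=
0.078 .....  ..:-.  ....  .:..................--.::-=++=+========+
0.080 ...... .::=...............................::-=+++**-::::::-:
0.082 ........:--........ ...... ........    ...:-=++++*+. .      
0.084 ...... :--=:.....   ...............     ..:=+++++*+... ...  
0.086 ....  .=**#-... .   ...............       :=++++*#+.........
0.088 ....  -#%%#-..  .   ...... ..........     :=++++**-.........
0.090 .... .+%%%*.      . .  ..    .......      .---=+=:..........
0.092 .... :#%%%=.    .  ..         .  ...      ...-++-. .........
0.094 .....+%%%#:     .                ...     .  .+*#+...........
0.096 ... :*%%%=.                       .       . .*##+...........
0.098 ....-%%%#:                                ...=++-...........
[275 140   5  21  29] [0.4897 0.0336 0.225 ]
[249 160  15  19 200] [0.4636 0.0348 0.225 ]
```

```bash
python3 -m handwheel '[{"gripper":0,"dx":0,"dy":2,"dz":26,"ax":0,"ay":0,"az":0},{"gripper":0,"dx":0,"dy":2,"dz":26,"ax":0,"ay":0,"az":0},{"gripper":0,"dx":0,"dy":0,"dz":25,"ax":0,"ay":0,"az":0},{"gripper":0,"dx":0,"dy":0,"dz":0,"ax":0,"ay":0,"az":0},{"gripper":0,"dx":5,"dy":0,"dz":0,"ax":0,"ay":0,"az":0},{"gripper":0,"dx":5,"dy":0,"dz":0,"ax":0,"ay":0,"az":0},{"gripper":0,"dx":4,"dy":0,"dz":0,"ax":0,"ay":0,"az":0},{"gripper":0,"dx":2,"dy":0,"dz":0,"ax":0,"ay":0,"az":0}]' | grep -E 'pos|force'
python3 -m handwheel '[{"gripper":0,"dx":2,"dy":0,"dz":0,"ax":0,"ay":0,"az":0},{"gripper":0,"dx":2,"dy":0,"dz":0,"ax":0,"ay":0,"az":0},{"gripper":0,"dx":2,"dy":0,"dz":0,"ax":0,"ay":0,"az":0},{"gripper":0,"dx":5,"dy":-0.8,"dz":0,"ax":0,"ay":0,"az":0.05},{"gripper":0,"dx":5,"dy":-0.8,"dz":0,"ax":0,"ay":0,"az":0.05},{"gripper":0,"dx":5,"dy":-0.8,"dz":0,"ax":0,"ay":0,"az":0.05},{"gripper":0,"dx":5,"dy":-0.8,"dz":0,"ax":0,"ay":0,"az":0.05},{"gripper":0,"dx":0,"dy":0,"dz":0,"ax":0,"ay":0,"az":0}]' | grep -E 'pos|force'
python3 - <<'E'
from m import *
s=observe(); print(s['position'],s['wrist_force'],q(s['tool_rot']).as_matrix().round(3)[0].tolist())
c=snap('wrist','w8.png'); a=cv2.imread('pics/w8.png'); C=[.531,-.038]
for t in(225,205,181): print(t,proj(c,[C[0]+.069*np.cos(np.radians(t)),C[1]+.069*np.sin(np.radians(t)),.189]))
th=np.arange(240,160,-1.5); rs=np.arange(.056,.100,.003); p=polar(a,c,C,.189,rs,th)
for r,row in zip(rs,p): print('%.3f '%r+''.join('@%#*+=-:. '[min(9,int(v)//24)] for v in row))
kt=proj(c,[*(s['position'][:2]+q(s['tool_rot']).as_matrix()[:2,0]*.015),.225]).astype(int); print('knob expected',kt)
g=a.max(2)[kt[1]-25:kt[1]+25:2,kt[0]-40:kt[0]+40]
for r in g: print(''.join('#' if v<60 else '.' for v in r))
E
```

```text
position: [0.4502, 0.0236, 0.2237]
wrist_force: [0.6, 0.9, 0.9]
gripper_force: 0.0
position: [0.4674, 0.0425, 0.2225]
wrist_force: [0.8, -1.0, 0.8]
gripper_force: 0.0
[0.46742691 0.04249047 0.22250678] [ 0.79974632 -0.97673006  0.844845  ] [0.852, 0.524, 0.0]
225 [389.68744988 283.5813472 ]
205 [361.18509044 285.05941254]
181 [329.87956101 275.47254768]
0.056 ****************************************##############
0.059 ***************************************##**##******+=+
0.062 ***********************+++++=----:...... .-===========
0.065 **++++++====--=*###=...                 :==+*#%%#+====
0.068 :..:. :. .: .: :++...  :. .. .:  :. .. .=#%%%%%%%%*===
0.071 : .:  :. .:..=. :. .- .:  :: .:..-. :=*%%%%%%%%%%%%#++
0.074 .     ..  ..:+--===++==--::...  .=:+%%%%%%%%%%%%%%%%%#
0.077 ***....-=*###%%########%%%%#*+=:.=%%%%%%%%%%%%%%%%%%%%
0.080 %%+-=*#%######################%%%%%%%%%%%%%%%%%%%%%%%%
0.083 %%%#########**************#####%%%%%%%%%%%%%%%%%%%%%%%
0.086 ######************************#%%%%%%%%%%%%%%%%%%%%%%%
0.089 ###**************************#%%%%%%%%%%%%%%%%%%%%%%%%
0.092 ******
[... 1519 characters left out ...]
.....#######################........................
..................................#####################.........................
...................................###################..........................
.....................................###############............................
......................................######....................................
......................................##..##....................................
......................................##..##....................................
......................................##..##....................................
......................................##..##....................................
```

The pointer has moved from about 225° to 215°, and the knob is centred on the finger. I'll push another 0.4 rad, then back off and re-measure.

```bash
python3 -m handwheel '[{"gripper":0,"dx":5,"dy":-0.8,"dz":0,"ax":0,"ay":0,"az":0.05},{"gripper":0,"dx":5,"dy":-0.8,"dz":0,"ax":0,"ay":0,"az":0.05},{"gripper":0,"dx":5,"dy":-0.8,"dz":0,"ax":0,"ay":0,"az":0.05},{"gripper":0,"dx":5,"dy":-0.8,"dz":0,"ax":0,"ay":0,"az":0.05},{"gripper":0,"dx":5,"dy":-0.8,"dz":0,"ax":0,"ay":0,"az":0.05},{"gripper":0,"dx":5,"dy":-0.8,"dz":0,"ax":0,"ay":0,"az":0.05},{"gripper":0,"dx":4,"dy":-0.6,"dz":0,"ax":0,"ay":0,"az":0.04},{"gripper":0,"dx":0,"dy":0,"dz":0,"ax":0,"ay":0,"az":0}]' | grep -E 'pos|force'
python3 - <<'E'
from m import *
s=observe(); print(s['position'],s['wrist_force'],q(s['tool_rot']).as_matrix().round(3)[0].tolist())
E
python3 -m handwheel '[{"gripper":0,"dx":-5,"dy":0,"dz":0,"ax":0,"ay":0,"az":0},{"gripper":0,"dx":-10,"dy":0,"dz":0,"ax":0,"ay":0,"az":0},{"gripper":0,"dx":-10,"dy":0,"dz":0,"ax":0,"ay":0,"az":0},{"gripper":0,"dx":-10,"dy":0,"dz":-30,"ax":0,"ay":0,"az":0},{"gripper":0,"dx":-10,"dy":0,"dz":-30,"ax":0,"ay":0,"az":0},{"gripper":0,"dx":-5,"dy":0,"dz":-20,"ax":0,"ay":0,"az":0},{"gripper":0,"dx":0,"dy":0,"dz":0,"ax":0,"ay":0,"az":0},{"gripper":0,"dx":0,"dy":0,"dz":0,"ax":0,"ay":0,"az":0}]' | grep -E 'clock|pos|force'
python3 - <<'E'
from m import *
s=observe(); print(s['position'],q(s['tool_rot']).as_matrix().round(3)[0].tolist())
c=snap('wrist','w9.png'); a=cv2.imread('pics/w9.png'); C=[.531,-.038]
th=np.arange(225,160,-1); rs=np.arange(.054,.100,.0015); p=polar(a,c,C,.189,rs,th)
for r,row in zip(rs,p): print('%.4f '%r+''.join('@%#*+=-:. '[min(9,int(v)//24)] for v in row))
E
```

```text
position: [0.4961, 0.0604, 0.2224]
wrist_force: [-0.1, 0.4, -0.0]
gripper_force: 0.0
[0.49611184 0.06040695 0.22239025] [-0.09256885  0.41522312 -0.01137332] [0.977, 0.212, -0.0]
clock: 10.13
position: [0.4465, 0.0495, 0.3033]
wrist_force: [0.1, -0.8, -0.5]
gripper_force: 0.0
[0.44646228 0.0494912  0.30327162] [0.977, 0.213, 0.002]
0.0540 *****************************************************************
0.0555 *****************************************************************
0.0570 *****************************************************************
0.0585 ***************************************+++++++++++==+++++++===+++
0.0600 ***************+++++++**********####*+=---:::---:::::------::::--
0.0615 ++++=+++=======------=+*##########*+=-:.........................:
0.0630 -:::::::::::.:::.....:-=*##%%%%%#*=-:............................
0.0645 .......................:-+*#%%##*=:..............................
0.0660 ........................::=*##*=-:...............................
0.0675 :...::...::...::....:...:::-++=::.::....:....:...................
0.0690 :...--:..:::..::...:::..:-:::
[... 796 characters left out ...]
...............:--------=*+=:..:::.:..:::..
0.0870 .....................................::-------=+-:.......::...:..
0.0885 ..........................:::::::::::::----===+=:................
0.0900 .......................:::----==-===-----=++++*=:................
0.0915 ......................:-------------=====+****#+:.............:..
0.0930 .....................::---::::::::::::---+***##+-::...........:..
0.0945 ......................:.................:-*****+==-::............
0.0960 .........................................:====---==--::..........
0.0975 ..........................................:::...::--=---::.......
0.0990 .......................::::::::::::::..............::-=+=-::.....
```

The unwrapped scale shows the pointer tip at about 196.5° and the limit wedge at about 182.4°, so about 0.246 rad is left. I'll return to contact and push 0.21 rad, then re-measure.

```bash
python3 -m handwheel '[{"gripper":0,"dx":5,"dy":0,"dz":20,"ax":0,"ay":0,"az":0},{"gripper":0,"dx":10,"dy":0,"dz":30,"ax":0,"ay":0,"az":0},{"gripper":0,"dx":10,"dy":0,"dz":30,"ax":0,"ay":0,"az":0},{"gripper":0,"dx":10,"dy":0,"dz":0,"ax":0,"ay":0,"az":0},{"gripper":0,"dx":8,"dy":0,"dz":0,"ax":0,"ay":0,"az":0},{"gripper":0,"dx":4,"dy":0,"dz":0,"ax":0,"ay":0,"az":0},{"gripper":0,"dx":3,"dy":0,"dz":0,"ax":0,"ay":0,"az":0},{"gripper":0,"dx":0,"dy":0,"dz":0,"ax":0,"ay":0,"az":0}]' | grep -E 'pos|force'
python3 -m handwheel '[{"gripper":0,"dx":4,"dy":-0.6,"dz":0,"ax":0,"ay":0,"az":0.04},{"gripper":0,"dx":4,"dy":-0.6,"dz":0,"ax":0,"ay":0,"az":0.04},{"gripper":0,"dx":4,"dy":-0.6,"dz":0,"ax":0,"ay":0,"az":0.04},{"gripper":0,"dx":4,"dy":-0.6,"dz":0,"ax":0,"ay":0,"az":0.04},{"gripper":0,"dx":3,"dy":-0.5,"dz":0,"ax":0,"ay":0,"az":0.03},{"gripper":0,"dx":2,"dy":-0.3,"dz":0,"ax":0,"ay":0,"az":0.02},{"gripper":0,"dx":0,"dy":0,"dz":0,"ax":0,"ay":0,"az":0},{"gripper":0,"dx":0,"dy":0,"dz":0,"ax":0,"ay":0,"az":0}]' | grep -E 'pos|force'
python3 -m handwheel '[{"gripper":0,"dx":-5,"dy":0,"dz":0,"ax":0,"ay":0,"az":0},{"gripper":0,"dx":-10,"dy":0,"dz":0,"ax":0,"ay":0,"az":0},{"gripper":0,"dx":-10,"dy":0,"dz":0,"ax":0,"ay":0,"az":0},{"gripper":0,"dx":-10,"dy":0,"dz":-30,"ax":0,"ay":0,"az":0},{"gripper":0,"dx":-10,"dy":0,"dz":-30,"ax":0,"ay":0,"az":0},{"gripper":0,"dx":-5,"dy":0,"dz":-20,"ax":0,"ay":0,"az":0},{"gripper":0,"dx":0,"dy":0,"dz":0,"ax":0,"ay":0,"az":0},{"gripper":0,"dx":0,"dy":0,"dz":0,"ax":0,"ay":0,"az":0}]' | grep -E 'clock|pos|force'
cat > p.py <<'E'
import sys
from m import *
f=sys.argv[1]; s=observe(); print(s['position'],q(s['tool_rot']).as_matrix().round(3)[0].tolist())
c=snap('wrist',f); a=cv2.imread('pics/'+f); C=[.531,-.038]
th=np.arange(205,165,-.6); rs=np.arange(.057,.092,.001); p=polar(a,c,C,.189,rs,th)
for r,row in zip(rs,p): print('%.4f '%r+''.join('@%#*+=-:. '[min(9,int(v)//24)] for v in row))
E
python3 p.py w10.png
```

```text
position: [0.4967, 0.0606, 0.2236]
wrist_force: [-0.1, 0.4, 0.1]
gripper_force: 0.0
position: [0.5163, 0.0663, 0.2229]
wrist_force: [0.1, -0.1, -0.2]
gripper_force: 0.0
clock: 12.18
position: [0.4658, 0.066, 0.3033]
wrist_force: [-0.4, -0.7, -0.8]
gripper_force: 0.0
[0.46576706 0.06602798 0.3032668 ] [1.0, 0.004, 0.002]
0.0570 *******************************************************************
0.0580 ******************************************************************+
0.0590 **************************************************+++++++++++++++==
0.0600 ***********+++++++++++***************#######**++===---------------:
0.0610 ++======++========-===+**##################**+=--:::::::::::::::...
0.0620 ------------:::::::::-=++*####%%%##%%%%%##*+=-::...................
0.0630 ::::::::::::.:.......::-=+**##%%%%%%%%%##*=-::.....................
0.0640 ......................:::-=+*##%%%%%%##*+=-:.......................
0.0650 ........................::--=+*##%%%##*+--:........................
0.0660 .........................:::-=+*####*+=-::.........................
0.0670 ...............:::...
[... 1146 characters left out ...]
-=+*###*=::..............
0.0830 :::--------===================-------------=+*###+=:...............
0.0840 ::--==-------------------------------------=+*##*+-:...............
0.0850 :-------:::::::::::::::::::::--------------=+****=-::::............
0.0860 ::::::::::::......::.......:::-------------=+***++=--::::..........
0.0870 :::..........................::-----------==++++======-::::::......
0.0880 ..............................::::--====-==+++=--======---:::::....
0.0890 ..............................:::::-=+++=++**+-:::--=======---::::.
0.0900 ..................................:-+******#*+-:.::::---===+==--:::
0.0910 ...:::....::::.:::::::::..........:-+*****##*+-......:::--=+*++=--:
```

The pointer tip is at index 33.7 and the wedge point at about 37.6, which leaves about 2.3° (0.04 rad). One more short push.

```bash
python3 -m handwheel '[{"gripper":0,"dx":5,"dy":0,"dz":20,"ax":0,"ay":0,"az":0},{"gripper":0,"dx":10,"dy":0,"dz":30,"ax":0,"ay":0,"az":0},{"gripper":0,"dx":10,"dy":0,"dz":30,"ax":0,"ay":0,"az":0},{"gripper":0,"dx":10,"dy":0,"dz":0,"ax":0,"ay":0,"az":0},{"gripper":0,"dx":8,"dy":0,"dz":0,"ax":0,"ay":0,"az":0},{"gripper":0,"dx":4,"dy":0,"dz":0,"ax":0,"ay":0,"az":0},{"gripper":0,"dx":3,"dy":0,"dz":0,"ax":0,"ay":0,"az":0},{"gripper":0,"dx":0,"dy":0,"dz":0,"ax":0,"ay":0,"az":0}]' | grep -E 'pos|force'
python3 -m handwheel '[{"gripper":0,"dx":2,"dy":-0.3,"dz":0,"ax":0,"ay":0,"az":0.02},{"gripper":0,"dx":2,"dy":-0.3,"dz":0,"ax":0,"ay":0,"az":0.02},{"gripper":0,"dx":0,"dy":0,"dz":0,"ax":0,"ay":0,"az":0},{"gripper":0,"dx":0,"dy":0,"dz":0,"ax":0,"ay":0,"az":0}]' | grep -E 'pos|force'
python3 -m handwheel '[{"gripper":0,"dx":-5,"dy":0,"dz":0,"ax":0,"ay":0,"az":0},{"gripper":0,"dx":-10,"dy":0,"dz":0,"ax":0,"ay":0,"az":0},{"gripper":0,"dx":-10,"dy":0,"dz":0,"ax":0,"ay":0,"az":0},{"gripper":0,"dx":-10,"dy":0,"dz":-30,"ax":0,"ay":0,"az":0},{"gripper":0,"dx":-10,"dy":0,"dz":-30,"ax":0,"ay":0,"az":0},{"gripper":0,"dx":-5,"dy":0,"dz":-20,"ax":0,"ay":0,"az":0},{"gripper":0,"dx":0,"dy":0,"dz":0,"ax":0,"ay":0,"az":0},{"gripper":0,"dx":0,"dy":0,"dz":0,"ax":0,"ay":0,"az":0}]' | grep -E 'clock|pos|force'
python3 p.py w11.png | sed -n 1,26p
python3 - <<'E'
from m import *
# retarder knob home check from w10/w11: dark blob near predicted home
for f in('w9.png','w11.png'):
    c=load(f); g=cv2.imread('pics/'+f).max(2); k=proj(c,[.474,-.141,.17]).astype(int); print(f,k)
    x0,y0=max(k[0]-30,0),max(k[1]-30,0); n,l,st,ce=cv2.connectedComponentsWithStats((g[y0:k[1]+30,x0:k[0]+30]<60).astype(np.uint8))
    for i in range(1,n):
        if st[i,4]>40: print(st[i],ray(c,ce[i]+[x0,y0],.17).round(4))
E
```

```text
position: [0.5171, 0.0664, 0.2236]
wrist_force: [0.2, 0.4, -0.7]
gripper_force: 0.0
position: [0.5203, 0.0669, 0.2227]
wrist_force: [-0.0, -0.2, -0.1]
gripper_force: 0.0
clock: 13.9
position: [0.4698, 0.0687, 0.3033]
wrist_force: [0.2, -0.3, -0.1]
gripper_force: 0.0
[0.4697943  0.06865686 0.30326558] [0.999, -0.036, 0.002]
0.0570 *******************************************************************
0.0580 **************************************************************++***
0.0590 *****************************************************++++++++=====+
0.0600 ***************++++++++++****************#######**++===-------:::--
0.0610 ++++++===================++**###############%##**+=--::::::::.....:
0.0620 ==-------------:::::::::--=+**####%%%###%%%%##*+=-:::..............
0.0630 ::::::::::.::::.........:::-=+*##%%%%%%%%%##*+=-::.................
0.0640 ..........................::--=+*##%%%%%##*+=-::...................
0.0650 ............................::--=+*##%%#*+==-::....................
0.0660 ..............................::-=+*###*+=-::......................
0.0670 .......::......:::
[... 530 characters left out ...]
---::..::--------===--::::.......:::::......
0.0750 ......:::::::::::::..::---::::::-----------=----:::::::::::::::::::
0.0760 .:::.:::::::::::::::::::-::::::------------========--:::::::::::-::
0.0770 .....:::::::::::::::::::::::::-------------==++***+=-::::::::::::::
0.0780 ......::.:::::::::::::::::::::-------------==+**##+=:::::::::::::::
0.0790 ...:::::::::::::::::--:::::----------------==+*###+-::..:::...:::::
0.0800 .::::::::::--------=========---------------=+**##*+-:..............
0.0810 :::---=-----=======+====++====-------------=+*###*=-:..............
w9.png [415 202]
[ 18  15  33  17 259] [ 0.4838 -0.1435  0.17  ]
w11.png [434 181]
[ 15  15  35  16 289] [ 0.4834 -0.1433  0.17  ]
```

The pointer tip is now at index 37.0 against about 37.8 for the wedge point, which is about 0.6 mm. The retarder knob measures (-64,-96) mm in the viewer's frame against the listed home position of (-64,-92), so it is home, and the arm is clear. Handing in.

```bash
python3 -c "
from plant import *
print(finish_job())"
```

```text
the job is handed in; nothing more can be done
None
```

The job is handed in: the retarder plate is pushed home against its stop, and the pointer stands about 0.6 mm from the limit marker's point by my last wrist image; the hand-in gave no verdict.

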